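# Load the dish turntable and couple its drive shaft

### The job

Lay the small culture dish flat on the turntable's stage plate, centred over the green disc between the two stops, keeping it level, and let go of it. Then take the blue-handled drive shaft out of its red stand, put it into the drive hub, turn it until its key slips into the keyway, and push it fully home against the spring until the collar sits on the hub. Finish while still gripping the handle and pressing the shaft home (it springs back if you stop pushing), with the dish still in place, and leave the bottle, the jar and the slide box where they are.

Things in the scene. Friction and masses are not known exactly. Their poses are not given: they have to be found in the camera images.
- dish: White round closed culture dish with an amber top, 40 mm diameter, 14 mm high, 30 g, loose on the bench. Origin: centre of its underside; z up.
- turntable: Ivory turntable base, fixed to the bench, 140 (its x) x 290 (its y) x 24 mm high. Origin: centre of its underside. The stage plate is 80 mm from the origin towards its -y, the hub 85 mm towards its +y.
- stage (a point): Centre of the green disc (40 mm diameter) on the aluminium stage plate's top face (28 mm above the bench, 100 x 100 mm), midway between the two dark stops; axes as the base's. Stops: bars 40 mm long (along x), 6 mm thick, 8 mm tall, on the +y and -y sides, 45 mm clear between them. The +x and -x sides are open, with room for fingers.
- stand: Red block, 80 x 80 x 46 mm high, fixed to the bench, with a 33 mm round hole 42 mm deep in the middle of its top, in which the drive shaft hangs upright with its collar resting on the top face. Origin: centre of its underside.
- shaft: Drive shaft, loose, about 0.2 kg, steel, 20 mm diameter. Origin: centre of the underside of its collar (44 mm diameter, 6 mm thick); z up. The shaft reaches 36 mm below it, the last 4 mm tapered to 14 mm. A brass key, 6 mm wide, sticks out 5 mm on the +x side from 2 to 24 mm below the origin; the last 12 mm have no key.
- shaft_handle (a point): Middle of the shaft's blue flat handle, 26 mm above the shaft's origin; axes as the shaft's. The handle is 34 mm long (x), 16 mm thick (y) and 40 mm high, standing on the collar. Yellow marks on the handle's top and on the collar lie on the key's (+x) side.
- hub: Steel eight-sided drive hub on the base, 54 mm across, fixed, not turning, 54 mm high above the base (top 78 mm above the bench). Origin: centre of its underside. Its x axis points from the bore's centre to the keyway.
- hub_mouth (a point): Centre of the bore's mouth on the hub's top face; axes as the hub's. Bore: eight flat sides, 22 mm across, with one keyway 8 mm wide reaching 17 mm from the centre on the +x side, a yellow stripe beside it. The key lands on the top face with the tip 12 mm deep unless within about 0.1 rad of the keyway. Home: collar on this face (tip 36 mm deep), shaft x along hub x.
- plunger (a joint): Brass spring plunger at the bottom of the bore, m: 0 = up (its top 28 mm below the mouth), grows as it is pressed down; 0.008 when the shaft is home. It takes about 4.4 N to start it and 9 N at home, so the shaft's own weight does not move it; it pushes the shaft back up 8 mm when not held.
- bottle: Bystander: white bottle with a blue cap, 66 mm diameter, 160 mm high. Origin: centre of its underside.
- jar: Bystander: amber jar with a white lid, 68 mm diameter, 75 mm high. Origin: centre of its underside.
- slidebox: Bystander: pink slide box, 40 x 85 x 30 mm high. Origin: centre of its underside.
Not all that is in view belongs to the job. Several things have the shape of the dish; the one meant has the colours described above.

How it is judged:
By the outcome, as a careful person would: the job done as asked, in the order asked, and still so for the second after the job is handed in, while the arm keeps its last pose, push and grip.
It also fails if it takes over 54 s, if anything falls off the work surface, if the arm or the gripper's body presses on something with over 40 N, if the wrist force passes 120 N, or if a joint passes its speed limit or range.

### The arm

A 6-joint arm with a two-finger parallel gripper is mounted at the origin on the work surface. World frame = base frame: x ahead of the robot, y to its left, z up, the work surface at z = 0. Lengths are in m, angles in degrees, forces in N, time in s.
With the tool pointing down it reaches from about 0.3 to 0.875 m from the base axis. Payload 6.4 kg.
Tool frame: the origin (TCP) lies between the finger pads, 19 mm behind the fingertips; this is the grasp point; z points along the fingers, y is the line along which they close (so a half turn about z gives the same grasp; the last joint's range is limited). The gripper opens to 88 mm and grips with 3 to 60 N. Pads are 18 mm wide; open, the fingers measure 123 mm over their backs; the gripper's body (75 mm by 187 mm) begins 45 mm behind the grasp point.
Start: joints at [-78.971, 10.359, 92.074, -0, 77.567, -11.82], TCP at [0.223, -0.53, 0.257] pointing down, gripper open.
Joint ranges: [-171.53, 171.53], [-51.25, 118.39], [17.06, 147.69], [-65.23, 245.23], [0, 150.52], [-178.68, 178.68]. Speed limits (degrees/s): [147.25, 147.25, 172.46, 180, 180, 180].

### API

Orientations are given as [roll, pitch, yaw] about the fixed x, y, z axes, in that order (R = Rz(yaw) Ry(pitch) Rx(roll)).
In Python, from bench import robot gives the robot as it stands. The module is installed in compiled form; this text tells all that it offers.
- The arm moves only by the tool servo_tool, never from a script. Its argument "steps" is a list of rows, each a list of 5 numbers: the shift along the tool's x, y, z normalised to -1 to 1, where 1 is 0.15 m, then the turn about the tool's z normalised to -1 to 1, where 1 is pi rad, then the closure, from 0 (fully open) to 1 (shut). In form: [[x, y, z, roll, fingers], ...]. A call has 1 to 20 rows; each row is the pose to reach, as a shift and turn from the pose commanded when the call began, along the tool's axes at that moment, turning the shorter way round; what a row does not reach only later rows make up. A row lasts 1/10 s, in which the tool goes at most 50 mm and 8.59 degrees, less where a joint would pass 70% of its speed; a pose out of reach is approached as far as the arm can. A call with a number of a shift or a turn outside -1 to 1 is refused whole. A call with a gripper value outside its range is refused whole. The fingers move at their own pace and stop on an object; "grip_force" is the grip in N (left out, the last holds). Time passes only in rows, so rows that repeat a pose let the fingers close. It gives the time, the measured TCP pose, the force, the opening and the grip force at its end, in the units of the state.
- robot.observe(): the state, without advancing time (a new reading comes with each control period).
- robot.capture(name): name is "scene" or "side" or "wrist"; returns the picture (480x640x3 uint8, red, green, blue); there is no depth.
- robot.camera_params(name): a dict with "mtx" (3x3 intrinsics, pixels), "R" (3x3) and "t" (3): a world point X has camera coordinates R X + t; the wrist camera has in their place "mount" (4x4, takes a point from camera to tool coordinates, whose origin is the TCP and whose axes are the flange's). Camera axes: x right, y down, z forward; pixel columns grow to the right and rows downward; lengths in m; the calibration is good to about 2 mm. A picture is of the moment at which its call begins: read the wrist's pose just before it. camera_params takes no time and is no camera call.
- robot.finish_job(): hands the job in; it is judged then, once.
The state is a dict: "time": time; "joints": joint angles; "joint_velocities": joint speeds; "joint_torque": joint torques, N m; "position": TCP position; "tcp_rot": TCP orientation; "wrist_force": force on the tool from outside, world axes, zero at the start; "wrist_torque": the same for the moment, N m; "width": finger opening in m; "grip_force": force on a finger pad.
Only numpy, scipy, OpenCV 4.12 (cv2) and the standard library are available. Lean on these libraries where they do the work, as an engineer would, in place of code of your own. Each camera call takes 0.05 s, during which the arm holds its last target. There are 200 camera calls.

## Working session

There is one attempt and no reset: what is moved stays moved. The work goes in short steps, Python scripts to look and compute and a tool call to move; the robot and the scene stay as the last step left them, time stands still between calls to the robot, and variables do not carry over. Pictures are saved under pics/ and viewed, at most 10 in all, crops included, and the job is handed in when it is done.

Besides the shell and the picture viewer there is one more tool, called as name([rows], argument=value, ...), one row to a line, values as JSON. servo_tool: Moves the arm, as the interface text tells. Its arguments: {"type":"object","properties":{"steps":{"type":"array"},"grip_force":{"type":"number"}},"required":["steps"]}

```bash
mkdir -p pics; cat > h.py <<'E'
import numpy as np, cv2
from bench import robot
from scipy.spatial.transform import Rotation as Ro
def snap(n,f):
    im=robot.capture(n); cv2.imwrite('pics/'+f+'.png',im[:,:,::-1]); return im
def ray(n,uv,st=None):
    p=robot.camera_params(n); K=np.array(p['mtx']); d=np.linalg.inv(K)@[uv[0],uv[1],1]
    if n=='wrist':
        M=np.array(p['mount']); R=Ro.from_euler('xyz',st['tcp_rot'],degrees=True).as_matrix()
        return R@M[:3,3]+np.array(st['position']), R@M[:3,:3]@d
    R=np.array(p['R']); t=np.array(p['t']).ravel()
    return -R.T@t, R.T@d
def onz(n,uv,z,st=None):
    o,d=ray(n,uv,st); return o+d*(z-o[2])/d[2]
E
python3 - <<'E'
from h import *
print(robot.observe())
a=snap('scene','s0');b=snap('side','d0')
for n in('scene','side','wrist'):print(n,robot.camera_params(n))
E
```

```text
{'time': 0.0, 'joints': array([-7.89731448e+01,  1.04006717e+01,  9.21307704e+01, -1.28785212e-03,
        7.75658652e+01, -1.18206617e+01]), 'joint_velocities': array([ 0.01647555, -0.03031392,  0.01219719, -0.02691309,  0.06702979,
       -0.12180223]), 'joint_torque': array([-2.66297566e-04, -4.33864939e+01, -3.41849935e+01,  7.02313171e-02,
        3.86328378e-02, -1.80258940e-04]), 'position': array([ 0.22317001, -0.52939133,  0.25652956]), 'tcp_rot': array([-1.79904499e+02, -1.87027914e-02,  2.28477796e+01]), 'wrist_force': array([-0.84564278, -0.04932034, -0.28726675]), 'wrist_torque': array([ 0.00369865, -0.0323519 , -0.07631516]), 'grip_force': 0.0, 'width': 0.08844133141429439}
scene {'mtx': array([[433.47680542,   0.        , 314.66401119],
       [  0.        , 433.47680542, 235.28279334],
       [  0.        ,   0.        ,   1.        ]]), 'R': array([[-0.76447347,  0.64442044, -0.01739599],
       [ 0.42446525,  0.48286499, -0.76594428],
       [-0.48519024, -0.59292807, -0.64267156]]), 't': array([ 0.41820577, -0.18008987,  1.08226288])}
side {'mtx': array([[481.92078
[... 158 characters left out ...]
9521, -0.07028238,  0.02150936],
       [-0.06460602,  0.69869468, -0.71249688],
       [ 0.0350475 , -0.71195936, -0.70134553]]), 't': array([0.58175184, 0.09477118, 0.94750557])}
wrist {'mtx': array([[396.70269426,   0.        , 320.67451366],
       [  0.        , 396.70269426, 233.25750046],
       [  0.        ,   0.        ,   1.        ]]), 'mount': array([[ 8.32451838e-04, -9.56900062e-01, -2.90416217e-01,
         7.53465658e-02],
       [ 9.99999473e-01,  9.71254480e-04, -3.33803925e-04,
         3.88839022e-04],
       [ 6.01485048e-04, -2.90415786e-01,  9.56900365e-01,
        -1.27065048e-01],
       [ 0.00000000e+00,  0.00000000e+00,  0.00000000e+00,
         1.00000000e+00]])}
```

View pics/s0.png

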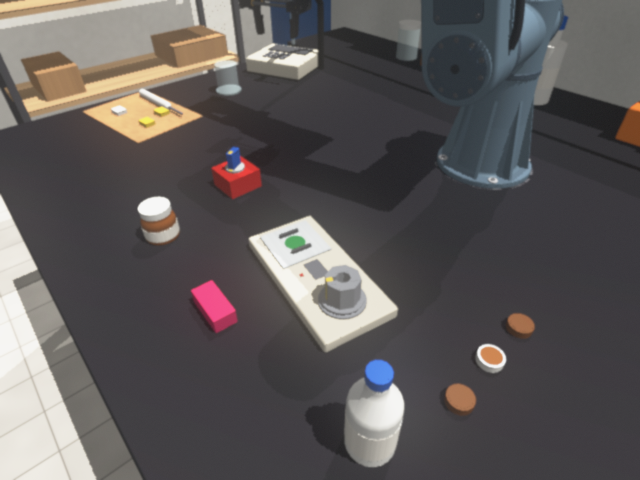

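View pics/d0.png

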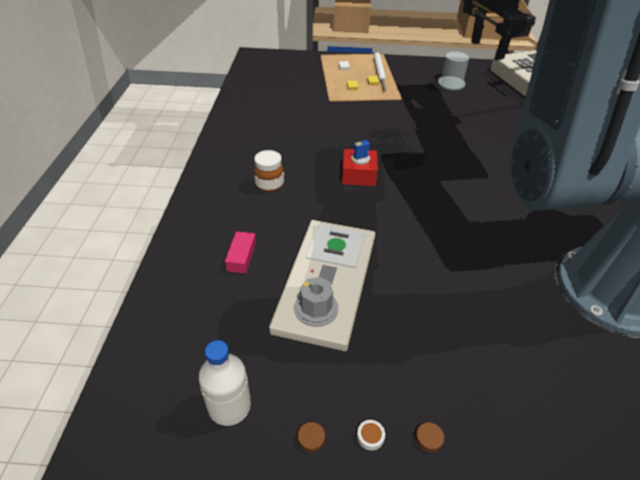

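The scene view shows the white dish with its amber top at (491,358), the green disc at (295,242), the hub at (343,285) and the shaft in its red stand at (236,165). In the side view the same things are at (371,435), (337,244), (317,293) and (361,155).

```bash
cat >> h.py <<'E'
def blob(im,lo,hi,roi=None,all=False):
    m=cv2.inRange(cv2.cvtColor(im,cv2.COLOR_RGB2HSV),np.array(lo),np.array(hi))
    if roi is not None:
        k=np.zeros_like(m); x0,y0,x1,y1=roi; k[y0:y1,x0:x1]=255; m&=k
    c=cv2.findContours(m,cv2.RETR_EXTERNAL,cv2.CHAIN_APPROX_NONE)[0]
    c=sorted(c,key=cv2.contourArea,reverse=True)
    if all: return c
    M=cv2.moments(c[0]); return np.array([M['m10'],M['m01']])/M['m00'],c[0]
E
python3 - <<'E'
from h import *
I={n:cv2.imread(f'pics/{f}.png')[:,:,::-1].copy() for n,f in(('scene','s0'),('side','d0'))}
def tell(name,z,lo,hi,rois):
    for n in rois:
        c,k=blob(I[n],lo,hi,rois[n]); print(name,n,c.round(1),cv2.contourArea(k),onz(n,c,z).round(4))
tell('dish',.014,(0,100,60),(20,255,255),{'scene':(476,345,506,372),'side':(356,420,386,450)})
tell('disc',.028,(50,120,40),(85,255,255),{'scene':(270,225,320,260),'side':(315,230,360,260)})
tell('handle',.075,(105,120,40),(130,255,255),{'scene':(215,140,260,175),'side':(345,135,380,165)})
tell('red',.023,(0,150,60),(8,255,255),{'scene':(205,140,270,200),'side':(335,140,385,190)})
for n in I:
    w=blob(I[n],(15,10,150),(35,90,255),(240,205,410,360) if n=='scene' else (265,215,385,355),True)[0]
    r=cv2.approxPolyDP(cv2.convexHull(w),8,True)[:,0]
    print(n,[(tuple(p),onz(n,p,.024).round(3)) for p in r])
for n,(u,v) in dict(scene=(343,275),side=(317,286)).items(): print('hub',onz(n,(u,v),.078).round(3))
E
```

```text
dish scene [491.1 355.2] 246.5 [0.4872 0.3332 0.014 ]
dish side [370.8 432.7] 283.5 [0.4844 0.3321 0.014 ]Traceback (most recent call last):
  File "<stdin>", line 7, in <module>
  File "<stdin>", line 5, in tell
  File "h.py", line 22, in blob
    M=cv2.moments(c[0]); return np.array([M['m10'],M['m01']])/M['m00'],c[0]
                  ~^^^
IndexError: list index out of range
```

```bash
python3 - <<'E'
from h import *
I={n:cv2.imread(f'pics/{f}.png')[:,:,::-1].copy() for n,f in(('scene','s0'),('side','d0'))}
for n,(u,v) in dict(scene=(295,242),side=(337,244)).items(): print(I[n][v,u],cv2.cvtColor(I[n],cv2.COLOR_RGB2HSV)[v,u])
def tell(name,z,lo,hi,rois):
    for n in rois:
        try:
            c,k=blob(I[n],lo,hi,rois[n]); print(name,n,c.round(1),cv2.contourArea(k),onz(n,c,z).round(4))
        except Exception as e: print(name,n,e)
tell('disc',.028,(35,70,30),(95,255,255),{'scene':(270,225,320,260),'side':(315,230,360,260)})
tell('handle',.075,(105,120,40),(130,255,255),{'scene':(215,140,260,175),'side':(345,135,380,165)})
tell('red',.023,(0,150,60),(8,255,255),{'scene':(205,140,270,200),'side':(335,140,385,190)})
for n in I:
    w=blob(I[n],(10,8,130),(40,90,255),(240,205,410,360) if n=='scene' else (265,215,385,355),True)[0]
    r=cv2.approxPolyDP(cv2.convexHull(w),8,True)[:,0]
    print(n,[(tuple(map(int,p)),onz(n,p,.024).round(3)) for p in r])
for n,(u,v) in dict(scene=(343,275),side=(317,286)).items(): print('hub',onz(n,(u,v),.078).round(3))
E
```

```text
[ 93 169 105] [ 65 115 169]
[ 56 143  78] [ 68 155 143]
disc scene [294.5 241.7] 163.0 [ 0.5568 -0.0471  0.028 ]
disc side [336.1 244.1] 158.5 [ 0.5546 -0.0471  0.028 ]
handle scene [233.7 157.5] 152.0 [ 0.5126 -0.3216  0.075 ]
handle side [361.6 149.2] 181.0 [ 0.509  -0.3244  0.075 ]
red scene [238.2 178.6] 1005.5 [ 0.5136 -0.3139  0.023 ]
red side [359.3 170. ] 900.5 [ 0.5102 -0.3126  0.023 ]
scene [((250, 236), array([ 0.609, -0.121,  0.024])), ((310, 215), array([ 0.478, -0.096,  0.024])), ((396, 315), array([0.543, 0.196, 0.024])), ((326, 351), array([0.671, 0.174, 0.024]))]
side [((311, 220), array([ 0.612, -0.12 ,  0.024])), ((374, 232), array([ 0.477, -0.095,  0.024])), ((345, 350), array([0.528, 0.199, 0.024])), ((270, 330), array([0.659, 0.17 , 0.024]))]
hub [0.583 0.114 0.078]
hub [0.583 0.109 0.078]
```

servo_tool([
  [0.33,-0.07,0,0,0],
  [0.66,-0.14,0,0,0],
  [1,-0.22,0,0,0],
  [1,-0.22,0,0,0],
])

```text
time: 0.5
position: [0.3524, -0.4375, 0.257]
tcp_rot: [-179.9, -0.1, 23.2]
wrist_force: [0.1, 0.2, 0.1]
width: 0.0882
grip_force: 0.0
```

servo_tool([
  [0.33,-0.07,0,0,0],
  [0.66,-0.14,0,0,0],
  [1,-0.22,0,0,0],
  [1.0,-0.22,0,0,0],
  [1.0,-0.22,0,0,0],
])

```text
time: 1.0
position: [0.4745, -0.3519, 0.2569]
tcp_rot: [-180.0, 0.0, 23.0]
wrist_force: [-0.0, 0.6, -0.0]
width: 0.0882
grip_force: 0.0
```

servo_tool([
  [0.3,-0.08,0,0,0],
  [0.3,-0.08,0,0,0],
  [0.3,-0.08,0,0,0],
  [0.3,-0.08,0,0,0],
])

```text
time: 1.4
position: [0.5096, -0.3254, 0.2572]
tcp_rot: [-180.0, 0.0, 22.8]
wrist_force: [-0.5, 0.2, 0.7]
width: 0.088
grip_force: 0.0
```

```bash
python3 - <<'E'
from h import *
s=robot.observe(); print(s['position'],s['tcp_rot'],s['time']); snap('wrist','w1')
E
```

```text
[ 0.50958739 -0.32540822  0.25717838] [-1.79987327e+02  4.75658628e-02  2.27518425e+01] 1.4
```

View pics/w1.png

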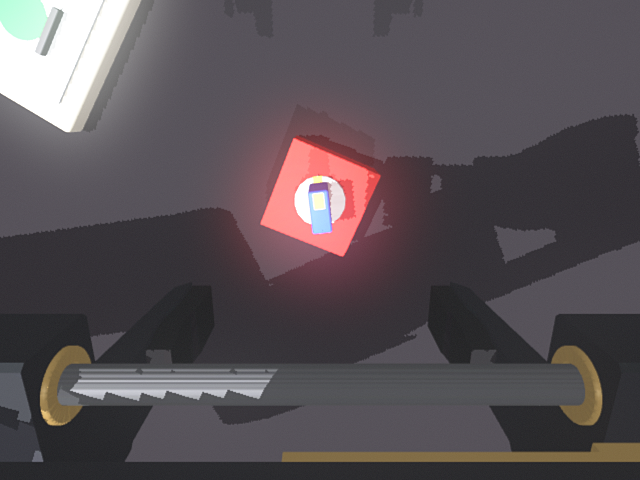

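Wrist view: the red stand is at (321,197), the collar at (319,201), and the handle top runs from about (319,192) to (321,233). The yellow marks are at (319,201) and (318,180), towards +tool x.

```bash
python3 - <<'E'
from h import *
s=dict(position=np.array([.50958739,-.32540822,.25717838]),tcp_rot=[-179.987,.0476,22.752])
im=cv2.imread('pics/w1.png')[:,:,::-1].copy(); R=(285,165,355,245)
for lo,hi,nm in(((20,60,120),(35,255,255),'yel'),((100,70,130),(130,255,255),'blueL'),((100,70,20),(130,255,130),'blueD')):
    for k in blob(im,lo,hi,R,True)[:3]:
        if cv2.contourArea(k)<5: continue
        r=cv2.minAreaRect(k); print(nm,cv2.contourArea(k),r,onz('wrist',r[0],.092,s).round(4),onz('wrist',r[0],.052,s).round(4))
        if nm=='blueL': 
            b=cv2.boxPoints(r); print([onz('wrist',p,.092,s).round(4)[:2] for p in b])
c,k=blob(im,(0,130,120),(8,255,255),(240,120,400,265)); r=cv2.minAreaRect(k)
print('stand',r,onz('wrist',r[0],.046,s).round(4),[onz('wrist',p,.046,s).round(4)[:2] for p in cv2.boxPoints(r)])
g=cv2.inRange(im,(190,190,190),(255,255,255)); k=np.zeros_like(g);k[170:232,290:350]=255
p=cv2.findNonZero(g&k); (c,rad)=cv2.minEnclosingCircle(p); print('collar',c,rad,onz('wrist',c,.052,s).round(4))
E
```

```text
yel 39.5 ((316.5, 179.0), (6.0, 9.0), 90.0) [ 0.5347 -0.3118  0.092 ] [ 0.5286 -0.3138  0.052 ]
blueL 757.0 ((319.9637756347656, 211.2013702392578), (42.26639175415039, 19.614011764526367), 83.0887680053711) [ 0.5131 -0.3236  0.092 ] [ 0.5041 -0.3273  0.052 ]
[array([ 0.5236, -0.3093]), array([ 0.5308, -0.322 ]), array([ 0.5024, -0.3383]), array([ 0.4948, -0.3253])]
stand ((329.04248046875, 172.78469848632812), (94.8462905883789, 41.40876007080078), 25.201122283935547) [ 0.5367 -0.322   0.046 ] [array([ 0.5208, -0.2809]), array([ 0.5554, -0.2833]), array([ 0.5527, -0.3631]), array([ 0.517 , -0.3629])]
collar (318.5, 203.0) 27.771488189697266 [ 0.5102 -0.3233  0.052 ]
```

```bash
python3 - <<'E'
import cv2
im=cv2.imread('pics/w1.png')[165:245,285:355]; cv2.imwrite('pics/w1c.png',cv2.resize(im,None,fx=7,fy=7,interpolation=cv2.INTER_NEAREST))
E
```

```text
(no output)
```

View pics/w1c.png

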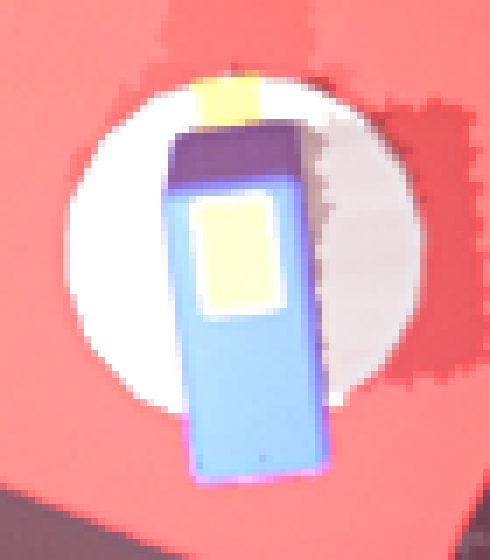

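The crop shows the handle's top face with its yellow mark towards the top of the image. The shaft is tilted about 7 px-degrees from tool x, so its yaw is about 29° and its centre about (0.512, -0.3235).

servo_tool([
  [0.15,-0.24,0,0,0],
  [0.3,-0.48,0,0,0],
  [0.46,-0.71,0,0,0],
  [0.46,-0.71,0,0,0],
])

```text
time: 1.85
position: [0.533, -0.1959, 0.2575]
tcp_rot: [-179.9, -0.0, 23.0]
wrist_force: [-0.2, 0.1, 0.2]
width: 0.0882
grip_force: 0.0
```

servo_tool([
  [0.15,-0.24,0,0,0],
  [0.3,-0.48,0,0,0],
  [0.46,-0.71,0,0,0],
  [0.46,-0.71,0,0,0],
])

```text
time: 2.25
position: [0.5556, -0.0717, 0.2576]
tcp_rot: [-180.0, -0.0, 23.0]
wrist_force: [0.7, -1.0, 0.1]
width: 0.0879
grip_force: 0.0
```

servo_tool([
  [0.15,-0.24,0,0,0],
  [0.3,-0.48,0,0,0],
  [0.46,-0.71,0,0,0],
  [0.46,-0.71,0,0,0],
  [0.46,-0.71,0,0,0],
])

```text
time: 2.75
position: [0.5778, 0.0494, 0.2573]
tcp_rot: [179.9, 0.0, 22.9]
wrist_force: [0.1, 0.2, -0.9]
width: 0.0881
grip_force: 0.0
```

```bash
python3 - <<'E'
from h import *
import json
s=robot.observe(); print(s['position'],s['tcp_rot'],s['time']); snap('wrist','w2')
json.dump([list(s['position']),list(s['tcp_rot'])],open('w2.json','w'))
E
```

```text
[0.57777706 0.04942066 0.25731864] [1.79948599e+02 3.02190424e-02 2.28702205e+01] 2.75
```

View pics/w2.png

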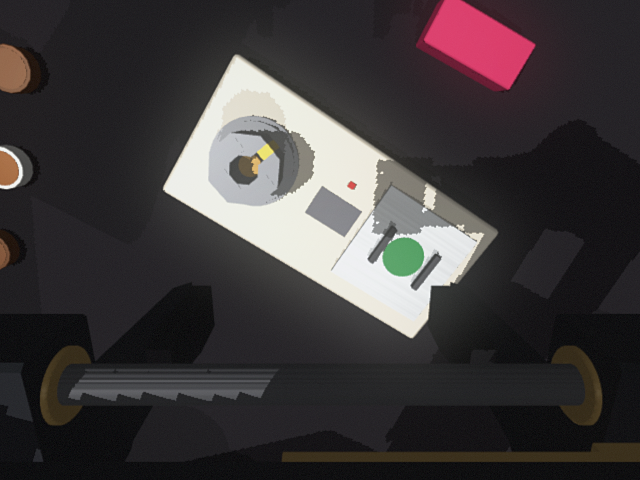

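This wrist view shows the green disc at (403,257), the hub bore at about (243,170), the keyway and yellow stripe towards (264,153), and the dish at (8,168). I'll measure these and view a crop of the hub.

```bash
python3 - <<'E'
from h import *
import json
a=json.load(open('w2.json')); s=dict(position=np.array(a[0]),tcp_rot=a[1])
im=cv2.imread('pics/w2.png')[:,:,::-1].copy()
c,k=blob(im,(40,80,40),(90,255,255),(370,225,440,290)); e=cv2.fitEllipse(k); print('disc',c,e[0],onz('wrist',e[0],.028,s).round(4))
c,k=blob(im,(22,100,100),(35,255,255),(220,130,300,200)); r=cv2.minAreaRect(k); print('stripe',r,onz('wrist',r[0],.078,s).round(4))
b=blob(im,(5,5,130),(60,120,255),(150,40,510,350),True)
k=cv2.convexHull(np.vstack([x for x in b if cv2.contourArea(x)>100])); q=cv2.approxPolyDP(k,14,True)[:,0]
for p in q: print(p,onz('wrist',p,.024,s).round(4))
kk=cv2.inRange(cv2.cvtColor(im,cv2.COLOR_RGB2GRAY),0,110); m=np.zeros_like(kk); m[140:195,215:262]=255
crop=im[105:215,195:325,::-1]; cv2.imwrite('pics/w2c.png',cv2.resize(crop,None,fx=5,fy=5,interpolation=cv2.INTER_NEAREST))
E
```

```text
disc [403.00313256 256.4375623 ] (403.0000305175781, 256.4355773925781) [ 0.5569 -0.0453  0.028 ]
stripe ((265.04913330078125, 151.45899963378906), (10.242951393127441, 14.340131759643555), 50.194427490234375) [0.605  0.1063 0.078 ]
[484 234] [ 0.6062 -0.1075  0.024 ]
[409 337] [ 0.4789 -0.0918  0.024 ]
[163 186] [0.5319 0.1864 0.024 ]
[238  55] [0.6629 0.1599 0.024 ]
```

View pics/w2c.png

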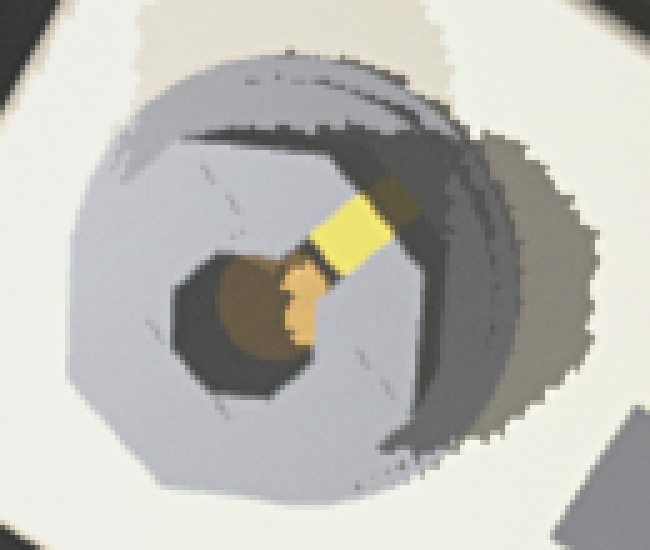

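```bash
python3 - <<'E'
from h import *
import json
a=json.load(open('w2.json')); s=dict(position=np.array(a[0]),tcp_rot=a[1])
f=lambda u,v: onz('wrist',(195+(u-2)/5,105+(v-2)/5),.078,s)
h=f(246,320.5); print('hub',h, 'bore',f(243.5,321))
for p in((352,236),(307,239),(360,195),(395,235),(341,279),(320,262)): print(f(*p)-h)
y=f(360,195)-f(307,239); print(np.degrees(np.arctan2(y[1],y[0]))); y=f(395,235)-f(341,279); print(np.degrees(np.arctan2(y[1],y[0])))
d=f(352,236)-h; print('dir',np.degrees(np.arctan2(d[1],d[0])))
v=[(185,138),(330,152),(420,265),(412,412),(310,505),(165,488),(70,375),(68,245)]
for p in v: d=f(*p)-h; print(np.linalg.norm(d),np.degrees(np.arctan2(d[1],d[0])))
im=cv2.imread('pics/w2.png')[:,:,::-1].copy()
E
```

```text
hub [0.58638557 0.11678191 0.078     ] bore [0.58616362 0.11711024 0.078     ]
[ 0.01832802 -0.010518    0.        ]
[ 0.01524443 -0.00437597  0.        ]
[ 0.02450671 -0.00948762  0.        ]
[ 0.02101151 -0.01648188  0.        ]
[ 0.01161357 -0.01124433  0.        ]
[ 0.01277289 -0.00739551  0.        ]
-28.893361535132236
-29.1312727478903
dir -29.850451105198953
0.028271169801520328 38.518593645908226
0.02883367272789695 -6.19610202568178
0.02830688655464318 -49.75135134030977
0.02882112749831688 -96.61645040996369
0.030257272966475138 -140.80927783883536
0.029913893882349822 174.46384518342327
0.029006491673577692 129.78015517717154
0.028801295706642603 89.51491459681637
```

servo_tool([
  [0.03,-0.33,0,0,0],
  [0.06,-0.66,0,0,0],
  [0.085,-0.99,0.2,0,0],
  [0.085,-0.99,0.2,0,0],
  [0.085,-0.99,0.2,0,0],
])

```text
time: 3.3
position: [0.5311, 0.1916, 0.2263]
tcp_rot: [180.0, 0.1, 22.9]
wrist_force: [0.8, 0.1, 0.1]
width: 0.0882
grip_force: 0.0
```

servo_tool([
  [0.03,-0.33,0,0,0],
  [0.06,-0.66,0,0,0],
  [0.085,-0.99,0.4,0,0],
  [0.085,-0.99,0.4,0,0],
  [0.085,-0.99,0.4,0,0],
  [0.085,-0.99,0.4,0,0],
])

```text
time: 3.9
position: [0.4875, 0.3326, 0.1682]
tcp_rot: [180.0, -0.0, 22.8]
wrist_force: [-0.4, 0.7, 0.7]
width: 0.0878
grip_force: 0.0
```

```bash
cat >> h.py <<'E'
def goto(s,p,yaw=None):
    d=Ro.from_euler('xyz',s['tcp_rot'],degrees=True).as_matrix().T@(np.array(p)-s['position'])
    y=Ro.from_euler('xyz',s['tcp_rot'],degrees=True).as_euler('xyz',degrees=True)[2]
    r=None if yaw is None else -(((yaw-y)+180)%360-180)/180
    print('units',(d/.15).round(3),'turn',r)
E
python3 - <<'E'
from h import *
s=robot.observe(); print(s['position'],s['tcp_rot'],s['time']); im=snap('wrist','w3')
for c in blob(im,(0,90,60),(22,255,255),None,True)[:4]:
    if cv2.contourArea(c)>300:
        m=np.zeros(im.shape[:2],np.uint8); 
        e=cv2.fitEllipse(c); p=onz('wrist',e[0],.014,s); cv2.ellipse(m,(e[0],(e[1][0]*1.12,e[1][1]*1.12),e[2]),255,2); print(e,cv2.mean(im,m)[:3],p)
goto(s,[.486,.3327,.0215])
E
```

```text
[0.48748768 0.33260289 0.16815287] [ 1.79950059e+02 -2.81438461e-02  2.27642370e+01] 3.9
((511.9761657714844, 454.1893615722656), (16.56602668762207, 436.3568115234375), 89.12871551513672) (88.13748320644872, 81.74070756829377, 77.12718316166593) [0.3549311 0.0914221 0.014    ]
((356.5559387207031, 97.02757263183594), (58.67654037475586, 61.91900634765625), 15.314390182495117) (102.02799377916018, 86.21306376360809, 89.0715396578538) [0.57587692 0.34320965 0.014     ]
((281.00494384765625, 317.1681213378906), (49.679012298583984, 51.27973937988281), 28.70182228088379) (108.85928705440901, 94.51782363977486, 99.90994371482176) [0.4023608  0.33041088 0.014     ]
((64.45494079589844, 385.2597961425781), (44.58600997924805, 78.60576629638672), 18.098445892333984) (76.39820359281438, 75.67065868263474, 77.33682634730539) [0.27260605 0.47468176 0.014     ]
units [-0.009 -0.005  0.978] turn None
```

```bash
python3 - <<'E'
from h import *
s=robot.observe()
im=cv2.imread('pics/w3.png')[:,:,::-1].copy()
for c in blob(im,(0,90,60),(22,255,255),(270,140,390,280),True)[:3]:
    if cv2.contourArea(c)>100:
        e=cv2.fitEllipse(c); print('amber',e,onz('wrist',e[0],.014,s))
g=cv2.inRange(im,(150,150,150),(255,255,255)); k=np.zeros_like(g); k[140:280,260:390]=255
c=max(cv2.findContours(g&k,0,1)[0],key=cv2.contourArea); e=cv2.minEnclosingCircle(c); print('white',e,onz('wrist',e[0],.010,s))
E
```

```text
amber ((324.4337463378906, 216.35963439941406), (27.669719696044922, 37.1585807800293), 117.70755767822266) [0.49207902 0.33094044 0.014     ]
white ((318.2471618652344, 218.8954315185547), 28.232559204101562) [0.48757329 0.33400172 0.01      ]
```

servo_tool([
  [0,0,0.3,0,0],
  [-0.01,0,0.6,0,0],
  [-0.01,0,0.85,0,0],
  [-0.01,0,0.97,0,0],
  [-0.01,0,0.97,0,0],
  [-0.01,0,0.97,0,0.3],
  [-0.01,0,0.97,0,0.6],
  [-0.01,0,0.97,0,0.6],
  [-0.01,0,0.97,0,0.6],
  [-0.01,0,0.97,0,0.6],
  [-0.01,0,0.97,0,0.6],
], grip_force=5)

```text
time: 5.05
position: [0.4844, 0.3338, 0.0221]
tcp_rot: [180.0, -0.0, 22.9]
wrist_force: [0.7, -0.4, 0.1]
width: 0.0426
grip_force: 0.2
```

servo_tool([
  [0,0,0,0,0.8],
  [0,0,0,0,0.8],
  [0,0,0,0,0.8],
  [0,0,0,0,0.8],
])

```text
time: 5.45
position: [0.4844, 0.3339, 0.022]
tcp_rot: [-180.0, 0.0, 22.9]
wrist_force: [-0.8, -0.8, 2.8]
width: 0.0397
grip_force: 5.0
```

servo_tool([
  [0,0,0,0,0.3],
  [0,0,0,0,0.3],
  [0,0,0,0,0.3],
  [0,0,0,-0.04,0.3],
  [0,0,0,-0.08,0.3],
  [0,0,0,-0.12,0.3],
  [0,0,0,-0.16,0.3],
  [0,0,0,-0.2,0.3],
  [0,0,0,-0.24,0.3],
  [0,0,0,-0.28,0.3],
  [0,0,0,-0.32,0.3],
  [0,0,0,-0.36,0.3],
  [0,0,0,-0.4,0.3],
  [0,0,0,-0.44,0.3],
  [0,0,0,-0.48,0.3],
  [0,0,0,-0.5,0.3],
  [0,0,0,-0.5,0.3],
  [0,0,0,-0.5,0.5],
  [0,0,0,-0.5,0.8],
  [0,0,0,-0.5,0.8],
])

```text
time: 7.45
position: [0.4844, 0.3338, 0.0219]
tcp_rot: [180.0, -0.0, 112.8]
wrist_force: [-0.5, 1.6, -0.3]
width: 0.0399
grip_force: 1.2
```

servo_tool([
  [0,0,0,0,0.8],
  [0,0,0,0,0.8],
  [0,0,0,0,0.8],
  [0,0,0,0,0.8],
  [0,0,0,0,0.8],
], grip_force=8)

```text
time: 7.95
position: [0.4844, 0.3338, 0.0219]
tcp_rot: [-180.0, -0.0, 112.8]
wrist_force: [0.0, 0.4, -0.2]
width: 0.0399
grip_force: 8.0
```

```bash
python3 - <<'E'
from h import *
s=robot.observe(); print(s['position'],s['tcp_rot'],s['time'],s['width'],s['grip_force'])
goto(s,[.5569,-.0453,.12],79.2)
E
```

```text
[0.48439949 0.33378222 0.02190948] [-1.79998838e+02 -2.94437353e-04  1.12847654e+02] 7.95 0.03993282209848154 7.999969571828842
units [-2.517 -0.536 -0.654] turn 0.18693141074935132
```

servo_tool([
  [0,0,-0.15,0,0.8],
  [0,0,-0.4,0.04,0.8],
  [0,0,-0.65,0.08,0.8],
  [0,0,-0.87,0.12,0.8],
  [0,0,-0.87,0.16,0.8],
  [0,0,-0.87,0.187,0.8],
  [0,0,-0.87,0.187,0.8],
])

```text
time: 8.65
position: [0.4844, 0.3338, 0.1528]
tcp_rot: [180.0, -0.0, 79.1]
wrist_force: [0.3, -0.3, -0.3]
width: 0.0396
grip_force: 8.0
```

servo_tool([
  [-0.2,0.08,0,0,0.8],
  [-0.4,0.16,0,0,0.8],
  [-0.6,0.24,0,0,0.8],
  [-0.8,0.315,0,0,0.8],
  [-0.8,0.315,0,0,0.8],
])

```text
time: 9.15
position: [0.5088, 0.204, 0.152]
tcp_rot: [-180.0, 0.1, 79.1]
wrist_force: [-0.1, 0.4, 0.4]
width: 0.0398
grip_force: 8.0
```

servo_tool([
  [-0.2,0.08,0,0,0.8],
  [-0.4,0.16,0,0,0.8],
  [-0.6,0.24,0,0,0.8],
  [-0.8,0.315,0,0,0.8],
  [-0.8,0.315,0,0,0.8],
])

```text
time: 9.65
position: [0.5329, 0.0779, 0.1523]
tcp_rot: [180.0, 0.0, 79.1]
wrist_force: [1.5, 0.6, 0.0]
width: 0.0396
grip_force: 8.0
```

servo_tool([
  [-0.2,0.08,0,0,0.8],
  [-0.4,0.16,0,0,0.8],
  [-0.6,0.24,0,0,0.8],
  [-0.79,0.315,0,0,0.8],
  [-0.79,0.315,0,0,0.8],
  [-0.79,0.315,0,0,0.8],
])

```text
time: 10.25
position: [0.5563, -0.0442, 0.152]
tcp_rot: [-179.9, -0.0, 79.2]
wrist_force: [-0.9, 0.8, -1.0]
width: 0.0394
grip_force: 8.0
```

```bash
python3 - <<'E'
from h import *
s=robot.observe(); print(s['position'],s['tcp_rot'],s['time'],s['width'],s['grip_force'])
im=snap('wrist','w4')
# stops & plate around the disc: dark bars
for c in blob(im,(40,60,30),(90,255,255),None,True)[:3]:
    if cv2.contourArea(c)>100: e=cv2.minAreaRect(c); print('green',e,onz('wrist',e[0],.028,s))
g=cv2.inRange(cv2.cvtColor(im,cv2.COLOR_RGB2GRAY),0,75)
for c in cv2.findContours(g,cv2.RETR_LIST,cv2.CHAIN_APPROX_NONE)[0]:
    r=cv2.minAreaRect(c)
    if 200<cv2.contourArea(c)<4000: print('dark',r,onz('wrist',r[0],.036,s).round(4))
E
```

```text
[ 0.55628606 -0.04415011  0.15204703] [-1.79946473e+02 -4.20533589e-02  7.92021914e+01] 10.25 0.03941156814679838 8.000037968158722
green ((320.5, 231.5), (59.0, 55.0), -0.0) [ 0.55650294 -0.04407202  0.028     ]
dark ((322.5, 380.5), (3.0, 271.0), 90.0) [ 0.5374 -0.1522  0.036 ]
dark ((322.0, 376.0), (270.0, 4.0), -0.0) [ 0.5378 -0.1484  0.036 ]
dark ((462.1927185058594, 386.17413330078125), (75.44329833984375, 15.324203491210938), 86.02750396728516) [ 0.636  -0.1758  0.036 ]
```

View pics/w4.png

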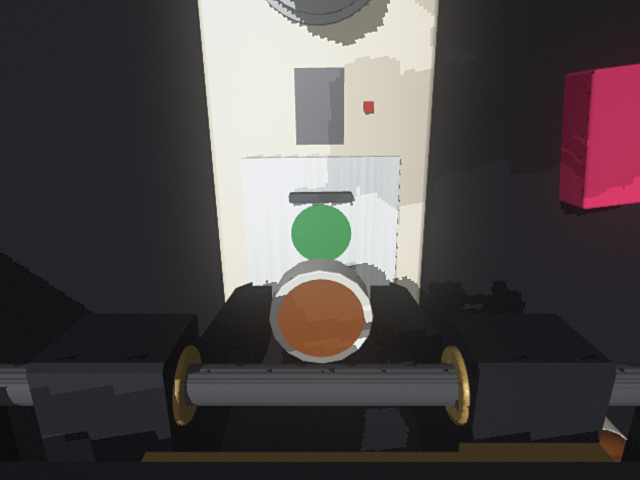

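The view shows the held dish with its amber top at (321,318). The green disc at (320.5,232) lies straight ahead of it, and the plate edges run vertical in the image.

```bash
python3 - <<'E'
from h import *
s=robot.observe(); im=cv2.imread('pics/w4.png')[:,:,::-1].copy()
c=blob(im,(0,90,40),(20,255,255),(260,265,390,365),True)[0]; e=cv2.fitEllipse(c); print(e)
p=onz('wrist',e[0],.1441,s); print('dish',p)
cg=blob(im,(40,60,30),(90,255,255),None,True)[0]; eg=cv2.fitEllipse(cg); g=onz('wrist',eg[0],.028,s); print(eg,'green',g)
pts=[onz('wrist',q[0],.028,s) for q in cg]; u=np.array(pts)[:,:2]-s['position'][:2]
ax=np.array([.1874,.9823]); ay=np.array([.9823,-.1874]); print('x ext',(u@ax).min(),(u@ax).max(),'y ext',(u@ay).min(),(u@ay).max())
pts=[onz('wrist',q[0],.1441,s) for q in c]; v=np.array(pts)[:,:2]-s['position'][:2]; print('dish x',(v@ax).min(),(v@ax).max(),'y',(v@ay).min(),(v@ay).max())
E
```

```text
((320.4410705566406, 318.0082092285156), (76.19998168945312, 85.39671325683594), 89.71287536621094)
dish [ 0.55644993 -0.04323929  0.1441    ]
((320.8756103515625, 232.30255126953125), (54.920997619628906, 59.27332305908203), 89.11406707763672) green [ 0.55644412 -0.04405364  0.028     ]
x ext -0.019243414483002177 0.018693136146738034 y ext -0.019340717888621243 0.019785436344286665
dish x -0.01627814611083695 0.016040809571434028 y -0.015930938759519963 0.01656070355444552
```

servo_tool([
  [-0.006,0,0.2,0,0.8],
  [-0.006,0,0.4,0,0.8],
  [-0.006,0,0.55,0,0.8],
  [-0.006,0,0.64,0,0.8],
  [-0.006,0,0.665,0,0.8],
  [-0.006,0,0.676,0,0.8],
  [-0.006,0,0.676,0,0.8],
  [-0.006,0,0.676,0,0.8],
])

```text
time: 11.1
position: [0.5571, -0.0459, 0.0522]
tcp_rot: [179.9, 0.0, 79.2]
wrist_force: [-0.2, -0.2, -0.9]
width: 0.0399
grip_force: 8.0
```

servo_tool([
  [0,0,0.005,0,0.8],
  [0,0,0.01,0,0.8],
  [0,0,0.01,0,0.8],
])

```text
time: 11.4
position: [0.5565, -0.046, 0.0499]
tcp_rot: [180.0, 0.0, 79.2]
wrist_force: [-0.7, 0.3, 1.3]
width: 0.0394
grip_force: 8.0
```

servo_tool([
  [0,0,0,0,0.8],
  [0,0,0,0,0.5],
  [0,0,0,0,0.3],
  [0,0,0,0,0.3],
  [0,0,-0.1,0,0.2],
  [0,0,-0.4,0,0.1],
  [0,0,-0.7,0,0],
  [0,0,-1,0,0],
  [0,0,-1,0,0],
  [0,0,-1,0,0],
])

```text
time: 12.4
position: [0.5571, -0.046, 0.2018]
tcp_rot: [179.8, 0.0, 79.2]
wrist_force: [-0.0, 0.2, -0.6]
width: 0.088
grip_force: 0.0
```

```bash
python3 - <<'E'
from h import *
s=robot.observe(); print(s['position'],s['tcp_rot'],s['time']); im=snap('wrist','w5')
for c in blob(im,(0,90,40),(20,255,255),(200,150,440,350),True)[:2]:
    if cv2.contourArea(c)>300: e=cv2.fitEllipse(c); print(e,onz('wrist',e[0],.042,s))
goto(s,[.512,-.3235,.2],29)
E
```

```text
[ 0.55708035 -0.04602117  0.20184142] [1.79770357e+02 2.39154442e-02 7.91948591e+01] 12.4
((319.1007080078125, 217.33009338378906), (40.25556182861328, 41.8829460144043), 88.49775695800781) [ 0.55705075 -0.04569437  0.042     ]
units [-1.873  0.052  0.013] turn 0.2788603281447853
```

View pics/w5.png

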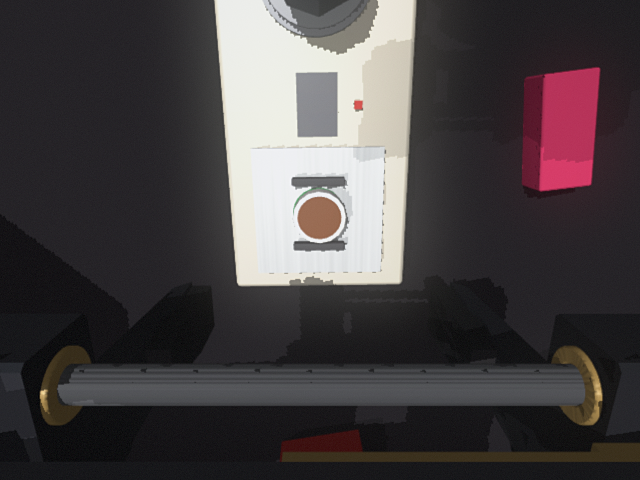

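The dish sits flat between the two dark stops, with its top at (319,217) and the bars at rows 182 and 245. Next is the shaft.

servo_tool([
  [-0.3,0.01,-0.1,0,0],
  [-0.6,0.02,-0.1,0,0],
  [-0.94,0.026,-0.1,0,0],
  [-0.94,0.026,-0.1,0,0],
])

```text
time: 12.85
position: [0.5317, -0.1898, 0.2128]
tcp_rot: [-179.8, 0.0, 78.9]
wrist_force: [0.2, -0.5, -0.5]
width: 0.0884
grip_force: 0.0
```

servo_tool([
  [-0.3,0.01,0,0.045,0],
  [-0.6,0.02,0,0.09,0],
  [-0.93,0.026,0,0.135,0],
  [-0.93,0.026,0,0.18,0],
  [-0.93,0.026,0,0.22,0],
  [-0.93,0.026,0,0.26,0],
  [-0.93,0.026,0,0.279,0],
  [-0.93,0.026,0,0.279,0],
  [-0.93,0.026,0,0.279,0],
])

```text
time: 13.75
position: [0.511, -0.3218, 0.2132]
tcp_rot: [-179.9, 0.0, 29.1]
wrist_force: [-0.5, 0.5, 0.4]
width: 0.0884
grip_force: 0.0
```

```bash
python3 - <<'E'
from h import *
s=robot.observe(); print(s['position'],s['tcp_rot'],s['time']); im=snap('wrist','w6')
c=blob(im,(95,60,120),(130,255,255),(250,150,390,300),True)[0]; r=cv2.minAreaRect(c); print(r,onz('wrist',r[0],.092,s)); 
b=[onz('wrist',p,.092,s)[:2] for p in cv2.boxPoints(r)]
for i in range(4): d=b[(i+1)%4]-b[i]; print(np.linalg.norm(d),np.degrees(np.arctan2(d[1],d[0])))
goto(s,[.512,-.3235,.076],29)
cv2.imwrite('pics/w6c.png',cv2.resize(im[130:290,250:400,::-1],None,fx=3.5,fy=3.5,interpolation=cv2.INTER_NEAREST))
E
```

```text
[ 0.51097133 -0.32180352  0.21315637] [-1.79853558e+02  3.62273027e-02  2.90943156e+01] 13.75
((323.9999694824219, 231.5), (21.999996185302734, 46.99999237060547), 0.0) [ 0.51300976 -0.32317817  0.092     ]
0.03204884982441734 28.819421180867295
0.01411147071761077 -60.81676035709115
0.03204396679454973 -150.25612583723142
0.014628517830592918 119.20584274246518
units [0.001 0.016 0.914] turn 0.0005239754855254988
```

View pics/w6c.png

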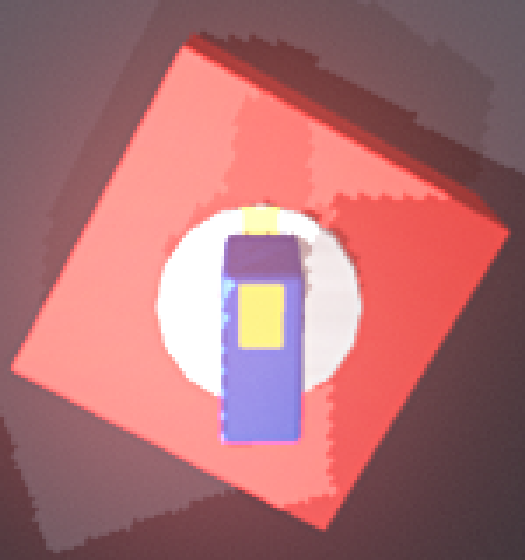

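The crop shows the handle aligned with the tool, so its yaw is 29°, and the yellow key mark towards +tool x.

servo_tool([
  [0.008,0.015,0.3,0,0],
  [0.008,0.015,0.6,0,0],
  [0.008,0.015,0.8,0,0.2],
  [0.008,0.015,0.92,0,0.4],
  [0.008,0.015,0.92,0,0.4],
  [0.008,0.015,0.92,0,0.6],
  [0.008,0.015,0.92,0,0.7],
  [0.008,0.015,0.92,0,0.8],
  [0.008,0.015,0.92,0,0.9],
  [0.008,0.015,0.92,0,1],
  [0.008,0.015,0.92,0,1],
  [0.008,0.015,0.92,0,1],
  [0.008,0.015,0.92,0,1],
  [0.008,0.015,0.92,0,1],
  [0.008,0.015,0.92,0,1],
], grip_force=40)

```text
time: 15.3
position: [0.5135, -0.3241, 0.0768]
tcp_rot: [-180.0, 0.0, 29.0]
wrist_force: [-1.8, 2.1, 5.5]
width: 0.0158
grip_force: 40.0
```

servo_tool([
  [0,0,-0.1,0,1],
  [0,0,-0.25,0,1],
  [0,0,-0.45,0,1],
  [0,0,-0.65,0,1],
  [0,0,-0.83,0,1],
  [0,0,-0.83,0,1],
  [0,0,-0.83,0,1],
])

```text
time: 16.0
position: [0.5134, -0.3242, 0.2009]
tcp_rot: [180.0, -0.0, 29.0]
wrist_force: [-0.5, -1.4, -2.3]
width: 0.016
grip_force: 40.0
```

servo_tool([
  [0.15,-0.19,0,0,1],
  [0.3,-0.38,0,0,1],
  [0.46,-0.57,0,0,1],
  [0.617,-0.776,0,0,1],
  [0.617,-0.776,0,0,1],
])

```text
time: 16.5
position: [0.5369, -0.1725, 0.1981]
tcp_rot: [-179.7, 0.1, 29.2]
wrist_force: [-0.7, 0.7, -2.0]
width: 0.0158
grip_force: 40.0
```

servo_tool([
  [0.15,-0.19,0,0,1],
  [0.3,-0.38,0,0,1],
  [0.46,-0.57,0,0,1],
  [0.617,-0.776,0,0,1],
  [0.617,-0.776,0,0,1],
])

```text
time: 17.0
position: [0.5617, -0.027, 0.1987]
tcp_rot: [-179.8, 0.1, 29.2]
wrist_force: [-0.3, -0.6, -2.6]
width: 0.0155
grip_force: 40.0
```

servo_tool([
  [0.15,-0.19,0,0.04,1],
  [0.3,-0.38,0,0.08,1],
  [0.46,-0.57,0,0.12,1],
  [0.617,-0.776,0,0.16,1],
  [0.617,-0.776,0,0.2,1],
  [0.617,-0.776,0,0.24,1],
  [0.617,-0.776,0,0.28,1],
  [0.617,-0.776,0,0.322,1],
  [0.617,-0.776,0,0.322,1],
  [0.617,-0.776,0,0.322,1],
  [0.617,-0.776,0,0.322,1],
])

```text
time: 18.1
position: [0.587, 0.1153, 0.2003]
tcp_rot: [180.0, 0.1, -28.9]
wrist_force: [0.4, -0.3, -2.5]
width: 0.0158
grip_force: 40.0
```

```bash
python3 - <<'E'
from h import *
s=robot.observe(); print(s['position'],s['tcp_rot'],s['time'],s['width'],s['wrist_force']); im=snap('wrist','w7'); snap('side','d7')
goto(s,[.5863,.1168,.2],-29)
cv2.imwrite('pics/w7c.png',cv2.resize(im[60:380,120:520,::-1],None,fx=1.8,fy=1.8,interpolation=cv2.INTER_NEAREST))
E
```

```text
[0.58701119 0.11525719 0.20030442] [ 1.79966144e+02  5.13824819e-02 -2.88717031e+01] 18.1 0.015784742272571116 [ 0.38484965 -0.3315012  -2.49376211]
units [-0.009 -0.007  0.002] turn 0.0007127606866524792
```

View pics/w7c.png

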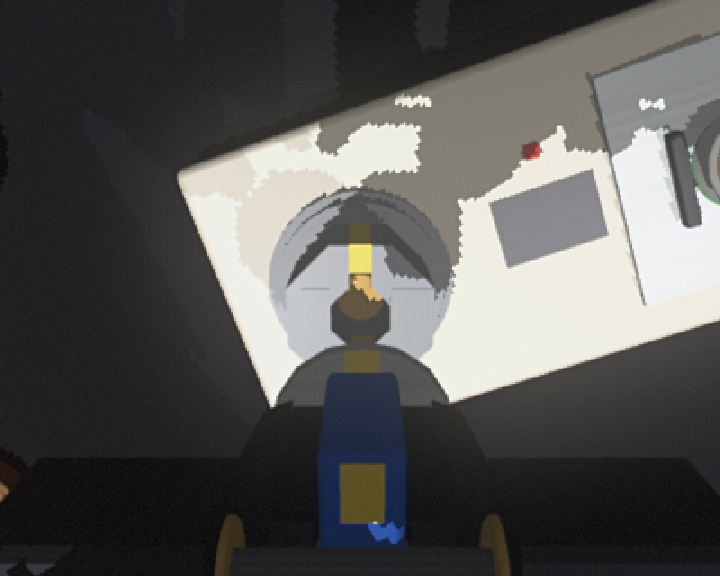

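The view shows the keyway stripe at column 360, directly ahead of the shaft's key mark at column 361, so the yaw and tool y are aligned. I'll compute the tool-x offset.

```bash
python3 - <<'E'
from h import *
P=[];
for i in range(1): s=robot.observe()
R=Ro.from_euler('xyz',s['tcp_rot'],degrees=True).as_matrix()
px=lambda u,v:(120+(u-.9)/1.8,60+(v-.9)/1.8)
t=lambda u,v,z:(R.T@(onz('wrist',px(u,v),z,s)-s['position'])).round(4)
z=s['position'][2]-.030
print('collar low rim',t(361,346,z),'top rim',t(361,352,z+.006),'handle top back/front L R',t(321,450,z+.046),t(406,450,z+.046))
for n,p in dict(boreL=(331,318),boreR=(390,318),strip_in=(360,274),strip_out=(360,243),sL=(349,258),sR=(371,258),octL=(285,318),octR=(437,318)).items(): print(n,t(*p,.078))
im=cv2.imread('pics/w7.png'); g=cv2.cvtColor(im,cv2.COLOR_BGR2GRAY)
for c in (319,320,321): print(c,g[186:262,c].tolist())
for r in (230,234,238,242,246): print(r,g[r,296:345].tolist())
for r in (256,262,266): print('collar',r,g[r,262:380].tolist())
E
```

```text
collar low rim [ 0.0197 -0.0002  0.03  ] top rim [ 0.0204 -0.0002  0.024 ] handle top back/front L R [ 0.017 -0.007 -0.016] [ 0.0171  0.0077 -0.016 ]
boreL [-0.0024 -0.0114  0.1227]
boreR [-0.0024  0.0102  0.1227]
strip_in [ 0.0142 -0.0008  0.1227]
strip_out [ 0.0255 -0.0008  0.1227]
sL [ 0.0201 -0.0047  0.1227]
sR [0.0201 0.0031 0.1227]
octL [-0.0024 -0.0283  0.1227]
octR [-0.0024  0.0274  0.1227]
319 [85, 84, 84, 85, 86, 85, 85, 80, 82, 143, 226, 220, 218, 218, 218, 217, 218, 217, 219, 218, 218, 218, 219, 220, 217, 173, 143, 191, 192, 191, 190, 190, 192, 195, 174, 96, 86, 89, 88, 89, 87, 88, 89, 87, 87, 88, 87, 87, 88, 87, 87, 80, 69, 70, 71, 70, 69, 69, 69, 68, 74, 74, 76, 76, 77, 77, 77, 78, 83, 91, 90, 92, 89, 90, 88, 89]
320 [85, 83, 83, 85, 84, 83, 82, 81, 80, 143, 227, 221, 218, 218, 218, 219, 217, 218, 218, 218, 218, 218, 219, 220, 218, 173, 134, 190, 190, 189, 190, 189, 190, 177, 119, 78, 83, 86, 87, 87, 89, 90, 87, 87, 88, 86, 88, 86, 86, 87, 86, 81, 71, 70, 71, 67, 71, 69, 69, 72, 73, 75, 73, 76, 75, 77, 76, 81, 86, 90, 91, 91, 91, 91, 91, 90]
321 [84, 83, 83, 83, 83, 84,
[... 2317 characters left out ...]
, 87, 87, 87, 87, 89, 86, 83, 80, 77, 73, 72, 86, 149, 222, 240, 242, 241, 239, 238, 239, 238, 238, 238, 238, 239, 239, 239, 238, 239, 238, 238, 238, 238, 239, 238, 238, 239]
collar 266 [188, 223, 234, 238, 239, 238, 237, 238, 237, 238, 238, 238, 237, 238, 237, 238, 238, 239, 242, 242, 177, 93, 66, 75, 80, 84, 86, 86, 84, 83, 83, 85, 84, 83, 83, 84, 86, 84, 85, 85, 86, 80, 80, 79, 79, 79, 78, 76, 78, 82, 83, 85, 82, 83, 83, 85, 83, 85, 82, 84, 84, 82, 84, 84, 84, 85, 82, 84, 84, 80, 78, 78, 80, 80, 77, 81, 83, 86, 84, 86, 86, 86, 86, 87, 86, 86, 85, 85, 86, 87, 86, 87, 86, 84, 79, 74, 74, 147, 230, 242, 241, 239, 238, 239, 239, 238, 239, 239, 238, 239, 238, 238, 238, 238, 238, 238, 239, 238]
```

```bash
python3 - <<'E'
from h import *
from scipy.optimize import least_squares
s=robot.observe(); R=Ro.from_euler('xyz',s['tcp_rot'],degrees=True).as_matrix()
g=cv2.cvtColor(cv2.imread('pics/w7.png'),cv2.COLOR_BGR2GRAY).astype(float)
pts=[]
for r in range(254,270):
    L=next(c for c in range(315,255,-1) if g[r,c]>135); 
    Rr=next(c for c in range(325,385) if g[r,c]>135)
    pts+=[(L+.5,r),(Rr-.5,r)]
print(pts[::4],pts[1::4])
for dz in(.028,.030,.032):
    q=np.array([(R.T@(onz('wrist',p,s['position'][2]-dz,s)-s['position']))[:2] for p in pts])
    f=least_squares(lambda a:np.hypot(*(q-a).T)-.022,[0,0]); f3=least_squares(lambda a:np.hypot(*(q-a[:2]).T)-a[2],[0,0,.022])
    print(dz,f.x.round(4),(np.abs(f.fun).max()).round(4),f3.x.round(4))
E
```

```text
[(299.5, 254), (295.5, 256), (292.5, 258), (289.5, 260), (286.5, 262), (283.5, 264), (282.5, 266), (281.5, 268)] [(342.5, 254), (345.5, 256), (348.5, 258), (351.5, 260), (354.5, 262), (357.5, 264), (358.5, 266), (360.5, 268)]
0.028 [-0.0009  0.0001] 0.0004 [-0.      0.0001  0.0213]
0.03 [-0.0015  0.0001] 0.0004 [-0.001   0.0001  0.0216]
0.032 [-0.0022  0.0001] 0.0003 [-0.002   0.0001  0.0218]
```

servo_tool([
  [-0.004,-0.004,0.15,0,1],
  [-0.004,-0.004,0.28,0,1],
  [-0.004,-0.004,0.35,0,1],
  [-0.004,-0.004,0.37,0,1],
  [-0.004,-0.004,0.39,0,1],
  [-0.004,-0.004,0.41,0,1],
  [-0.004,-0.004,0.41,0,1],
])

```text
time: 18.9
position: [0.5872, 0.1166, 0.1399]
tcp_rot: [-180.0, -0.0, -29.0]
wrist_force: [0.3, -0.1, -1.9]
width: 0.0154
grip_force: 40.0
```

servo_tool([
  [0,0,0.015,0,1],
  [0,0,0.03,0,1],
  [0,0,0.045,0,1],
  [0,0,0.055,0,1],
  [0,0,0.065,0,1],
  [0,0,0.065,0,1],
])

```text
time: 19.5
position: [0.5869, 0.1166, 0.1295]
tcp_rot: [180.0, 0.0, -29.0]
wrist_force: [-0.1, 0.4, -2.4]
width: 0.016
grip_force: 40.0
```

servo_tool([
  [0,0,0.01,0,1],
  [0,0,0.02,0,1],
  [0,0,0.03,0,1],
  [0,0,0.03,0,1],
])

```text
time: 19.9
position: [0.5868, 0.1166, 0.1249]
tcp_rot: [180.0, 0.0, -29.0]
wrist_force: [-0.1, -0.1, -3.0]
width: 0.0156
grip_force: 40.0
```

The key slipped in without contact; next I press home.

servo_tool([
  [0,0,0.02,0,1],
  [0,0,0.04,0,1],
  [0,0,0.055,0,1],
  [0,0,0.07,0,1],
  [0,0,0.085,0,1],
  [0,0,0.095,0,1],
  [0,0,0.095,0,1],
])

```text
time: 20.6
position: [0.5871, 0.1166, 0.1113]
tcp_rot: [-180.0, -0.0, -29.0]
wrist_force: [-2.4, -0.3, 5.5]
width: 0.0154
grip_force: 40.0
```

servo_tool([
  [0,0,0.004,0,1],
  [0,0,0.008,0,1],
  [0,0,0.012,0,1],
  [0,0,0.012,0,1],
])

```text
time: 21.0
position: [0.5871, 0.1166, 0.1095]
tcp_rot: [-180.0, -0.0, -29.0]
wrist_force: [-2.1, -0.3, 4.9]
width: 0.0157
grip_force: 40.0
```

servo_tool([
  [0,0,0.003,0,1],
  [0,0,0.006,0,1],
  [0,0,0.006,0,1],
])

```text
time: 21.3
position: [0.5872, 0.1166, 0.1089]
tcp_rot: [-180.0, -0.0, -29.0]
wrist_force: [-3.4, 0.0, 7.0]
width: 0.0158
grip_force: 40.0
```

servo_tool([
  [0,0,0.003,0,1],
  [0,0,0.006,0,1],
  [0,0,0.006,0,1],
])

```text
time: 21.6
position: [0.5872, 0.1166, 0.1088]
tcp_rot: [180.0, -0.0, -29.0]
wrist_force: [-7.0, -0.7, 13.7]
width: 0.0157
grip_force: 40.0
```

servo_tool([
  [0,0,0.003,0,1],
  [0,0,0.006,0,1],
  [0,0,0.006,0,1],
])

```text
time: 21.9
position: [0.5872, 0.1166, 0.1088]
tcp_rot: [180.0, -0.0, -29.0]
wrist_force: [-9.6, -1.7, 19.8]
width: 0.0153
grip_force: 40.0
```

```bash
python3 - <<'E'
from h import *
s=robot.observe(); print(s['time'],s['position'],s['wrist_force'],s['wrist_torque'])
for n,roi in(('scene',(270,215,320,262)),('side',(315,225,360,260))):
    im=snap(n,'f_'+n)
    for c in blob(im,(0,90,60),(20,255,255),roi,True)[:1]: 
        M=cv2.moments(c); u=(M['m10']/M['m00'],M['m01']/M['m00']); print(n,u,onz(n,u,.042))
    for c in blob(im,(105,100,30),(130,255,255),(300,230,370,300) if n=='scene' else (290,230,350,300),True)[:1]:
        print('handle',cv2.boundingRect(c))
E
```

```text
21.9 [0.58718588 0.11659875 0.10879826] [-9.63530175 -1.66822687 19.81115727] [-0.18739333  1.68945819  0.01979416]
scene (294.004, 236.092) [ 0.55713204 -0.04702406  0.042     ]
side (333.7733333333333, 251.04) [ 0.55820678 -0.01334229  0.042     ]
handle (316, 273, 11, 19)
```

```bash
python3 -c "
from bench import robot
print(robot.finish_job())"
```

```text
the job is handed in; nothing more can be done
None
```

I handed the job in at about 22 s; the result was not reported back. The dish is released level on the green disc between the stops, and the shaft is keyed into the hub and still gripped and pressed home with about 20 N. I inferred full seating from the force rise and the TCP stopping at z = 0.109 m, and did not recheck the bottle, jar and slide box at the end.

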